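# Line up the reagent bottles by size at the sampling probe

## Task

Stand the four capped reagent bottles in a row on the drip tray in order of size, each in the middle of its own round rubber seat: the smallest on the seat next to the sampling-probe stand, where the probe swings out low, and each larger one a seat farther from it, the largest at the far end. Keep the bottles upright and set each one down without dropping it; leave the rack of sample tubes where it stands.

Things in the scene. Friction and masses are not known exactly. Their poses are not given: they have to be found in the camera images.
- bottle_s: smallest of four like reagent bottles: round amber body with blank white band, sloping shoulder, ribbed white screw cap, tight, can carry the bottle. Loose, upright at the start. Body 33 mm across, 64 mm high over all; cap 22 mm across, 22 mm high; shoulder widens from 25 mm below the top. About 50 g (x 0.7 to 1.15). Origin: centre of its underside; z up. Yaw does not matter
- bottle_m: second smallest of four like reagent bottles: round amber body with blank white band, sloping shoulder, ribbed white screw cap, tight, can carry the bottle. Loose, upright at the start. Body 41 mm across, 84 mm high over all; cap 25 mm across, 22 mm high; shoulder widens from 25 mm below the top. About 100 g (x 0.7 to 1.15). Origin: centre of its underside; z up. Yaw does not matter
- bottle_l: second largest of four like reagent bottles: round amber body with blank white band, sloping shoulder, ribbed white screw cap, tight, can carry the bottle. Loose, upright at the start. Body 51 mm across, 106 mm high over all; cap 29 mm across, 22 mm high; shoulder widens from 25 mm below the top. About 180 g (x 0.7 to 1.15). Origin: centre of its underside; z up. Yaw does not matter
- bottle_xl: largest of four like reagent bottles: round amber body with blank white band, sloping shoulder, ribbed white screw cap, tight, can carry the bottle. Loose, upright at the start. Body 62 mm across, 136 mm high over all; cap 33 mm across, 22 mm high; shoulder widens from 25 mm below the top. About 340 g (x 0.7 to 1.15). Origin: centre of its underside; z up. Yaw does not matter
- seat_1: round dark rubber seat, no. 1 of four alike in a row 88 mm apart in a low fixed steel drip tray. End seat, towards +y. Tray 360 x 104 mm, rim 14 mm above the bench. 70 mm across. Origin: centre of its underside, 8 mm above the bench; its top, where a bottle stands, is 3 mm above the origin. Its y axis runs along the row, x across
- seat_2: round dark rubber seat, no. 2 of four alike in a row 88 mm apart in a low fixed steel drip tray. Between seat_1 and seat_3. 70 mm across. Origin: centre of its underside, 8 mm above the bench; its top, where a bottle stands, is 3 mm above the origin. Its y axis runs along the row, x across
- seat_3: round dark rubber seat, no. 3 of four alike in a row 88 mm apart in a low fixed steel drip tray. Between seat_2 and seat_4. 70 mm across. Origin: centre of its underside, 8 mm above the bench; its top, where a bottle stands, is 3 mm above the origin. Its y axis runs along the row, x across
- seat_4: round dark rubber seat, no. 4 of four alike in a row 88 mm apart in a low fixed steel drip tray. End seat, towards -y. 70 mm across. Origin: centre of its underside, 8 mm above the bench; its top, where a bottle stands, is 3 mm above the origin. Its y axis runs along the row, x across
- probe_stand: sampling-probe stand: white foot, metal column, white head, thin probe on an arm that points away from the robot (+x); 235 mm high. Fixed in line with the row, 158 mm from the last seat, at either end of the tray (a flat black reagent disc, 164 mm across, 46 mm high, is 158 mm from the last seat at the other end). Origin: on the column's axis, at the bench top
- tube_rack: white rack, 46 x 100 mm, of eight sample tubes with purple caps, 86 mm high over all, loose, standing among the bottles; to be left alone. Origin: centre of its underside; y along its long side
Not all that is in view belongs to the job. Leave any green or purple look-alike of the bottle_s alone.

How it is judged:
By the outcome, as a careful person would: the job done as asked, in the order asked, and still so for the second after the job is handed in, with the robot touching nothing.
It also fails if it takes over 99 s, if anything falls off the work surface, if the arm or the gripper's body presses on something with over 40 N, if the wrist force passes 120 N, or if a joint passes its speed limit or range.

## Robot

A 6-joint arm with a two-finger parallel gripper is mounted at the origin on the work surface. World frame = base frame: x ahead of the robot, y to its left, z up, the work surface at z = 0. Lengths are in m, angles in degrees, forces in N, time in s.
With the tool pointing down it reaches from about 0.3 to 0.75 m from the base axis. Payload 8.5 kg.
Tool frame: the origin (TCP) lies between the finger pads; the fingertips stand 17 mm ahead of it and the grasp point (between the pads) lies 2 mm behind it; z points along the fingers, y is the direction in which the jaws open and shut (so a half turn about z gives the same grasp; the last joint's range is limited). The gripper opens to 85 mm and grips with 20 to 120 N. Pads are 22 mm wide; open, the fingers measure 114 mm over their backs; the gripper's body (76 mm by 85 mm) begins 54 mm behind the grasp point. The pads swing forward as they close: fully open they stand 13 mm farther back than shut.
Start: joints at [-88.539, 21.807, 74.336, -0, 83.858, -12.336], TCP at [0.131, -0.534, 0.248] pointing down, gripper open.
Joint ranges: [-178.18, 178.18], [-50.72, 133.34], [12.68, 142.11], [-81.47, 261.47], [9.98, 163.14], [-165.26, 165.26]. Speed limits (degrees/s): [136.94, 136.94, 180, 180, 180, 180].

## Interface

Orientations are given as a 3x3 rotation matrix whose columns are the frame's x, y, z axes.
In Python, from rig import readout, eyes, env gives the robot as it stands.
- The arm moves only by the tool arm_command, never from a script. Its argument "rows" is text: rows parted by semicolons, each of 7 numbers parted by spaces: the closure, from 0 (fully open) to 1 (shut), then the shift along the tool's x, y, z in mm, then the turn, a rotation vector about the tool's x, y, z in degrees. In form: grip dx dy dz rx ry rz; .... A call has 1 to 5 rows; each row shifts and turns the commanded pose from where the row before left it, along the tool's axes as they then stand; what a row does not reach is not made up. A row lasts 1/12 s, in which the tool goes at most 41.7 mm and 7.16 degrees, less where a joint would pass 70% of its speed; a pose out of reach is approached as far as the arm can. A call with a gripper value outside its range is refused whole. The fingers move at their own pace and stop on an object; "squeeze" is the grip in N (left out, the last holds). Time passes only in rows, so rows that do not move let the fingers close. It gives the time, the measured TCP pose, the force and the opening at its end, in the units of the state.
- readout.observe(): the state, without advancing time (a new reading comes with each control period).
- eyes.get_image(name): name is "scene" or "top"; returns the picture (480x640x3 uint8, red, green, blue); there is no depth.
- eyes.camera_model(name): a dict with "mtx" (3x3 intrinsics, pixels), "view" (4x4, takes a point from world to camera coordinates). Camera axes: x right, y up, looking along -z (the intrinsics and any distortion apply to the point x, -y, -z); pixel columns grow to the right and rows downward; lengths in m; the calibration is good to about 2 mm. A picture is of the moment at which its call begins. camera_model takes no time and is no camera call.
- env.close_job(): hands the job in, once; it reports no verdict.
The state is a dict: "time_s": time; "q": joint angles; "qvel": joint speeds; "joint_efforts": joint torques, N m; "position": TCP position; "tool_rot": TCP orientation; "ft_force": force on the tool from outside, world axes, zero at the start; "wrist_torque": the same for the moment, N m; "grip_width": finger opening in m.
Only numpy, scipy, OpenCV 4.12 (cv2) and the standard library are available. Lean on these libraries where they do the work, as an engineer would, in place of code of your own. Each camera call takes 0.05 s, during which the arm holds its last target. There are 200 camera calls.

## Working session

There is one attempt and no reset: what is moved stays moved. The work goes in short steps, Python scripts to look and compute and a tool call to move; the robot and the scene stay as the last step left them, time stands still between calls to the robot, and variables do not carry over. Pictures are saved under pics/ and viewed, about 12 in all and at most 16, crops included, and the job is handed in when it is done.

Besides the shell and the picture viewer there is one more tool, called as a command line: name --argument value ..., lists and objects as JSON in quotes. arm_command: Moves the arm, as the interface text tells. Its arguments: {"type":"object","properties":{"rows":{"type":"string"},"squeeze":{"type":"number"}},"required":["rows"]}

```bash
mkdir -p pics; ls; python3 - <<'E'
from rig import readout, eyes
import cv2
for n in("scene","top"):
    im=eyes.get_image(n); cv2.imwrite(f"pics/{n}0.png",im[:,:,::-1])
    c=eyes.camera_model(n); print(n,c)
s=readout.observe(); print(s)
E
```

```text
pics
scene {'mtx': array([[591.66280683,   0.        , 323.02400356],
       [  0.        , 591.66280683, 244.9596551 ],
       [  0.        ,   0.        ,   1.        ]]), 'view': array([[-0.87739839,  0.47952684,  0.01503592,  0.46334708],
       [-0.29797038, -0.56922887,  0.76628464,  0.14693274],
       [ 0.37601293,  0.66785665,  0.64232529, -1.29705312],
       [ 0.        ,  0.        ,  0.        ,  1.        ]])}
top {'mtx': array([[604.9400813 ,   0.        , 318.42908796],
       [  0.        , 604.9400813 , 235.05214902],
       [  0.        ,   0.        ,   1.        ]]), 'view': array([[-0.01222555, -0.999908  , -0.00587633,  0.01851451],
       [ 0.98674991, -0.01301511,  0.16172576, -0.52377002],
       [-0.16178737, -0.00382128,  0.98681824, -1.11071906],
       [ 0.        ,  0.        ,  0.        ,  1.        ]])}
{'time_s': 0.1, 'q': array([-8.85367903e+01,  2.18371377e+01,  7.43798092e+01,  1.32843756e-03,
        8.38586313e+01, -1.23343062e+01]), 'qvel': array([-0.00887881, -0.02267198, -0.15803593, -0.06732767,  0.00726355,
       -0.02901929]), 'joint_efforts': array([ 5.92180935e-03, -4.49216723e+01, -2.31652629e+01, -1.21640323e-04,
        3.67044806e-03,  4.43202893e-06]), 'position': array([ 0.13118084, -0.53387471,  0.24777698]), 'tool_rot': array([[ 9.71145218e-01,  2.38488922e-01, -1.06379370e-05],
       [ 2.38488728e-01, -9.71144369e-01,  1.31924603e-03],
       [ 3.04294592e-04, -1.28371651e-03, -9.99999130e-01]]), 'ft_force': array([ 0.39001575,  0.0925937 , -0.23859707]), 'wrist_torque': array([ 0.01009697, -0.02284596, -0.0124601 ]), 'grip_width': 0.0855160749458206}
```

View pics/top0.png

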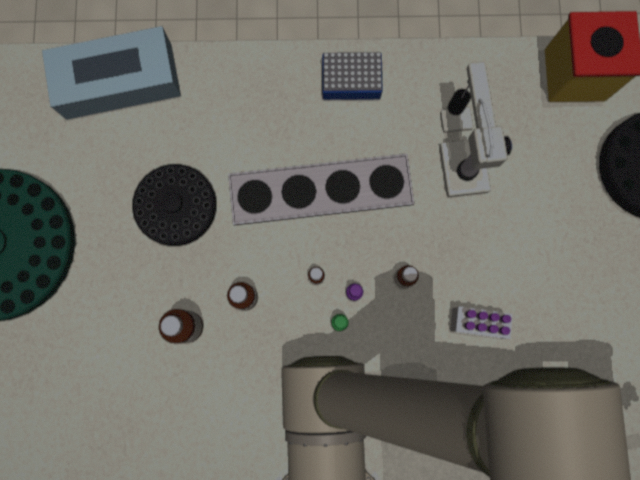

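View pics/scene0.png

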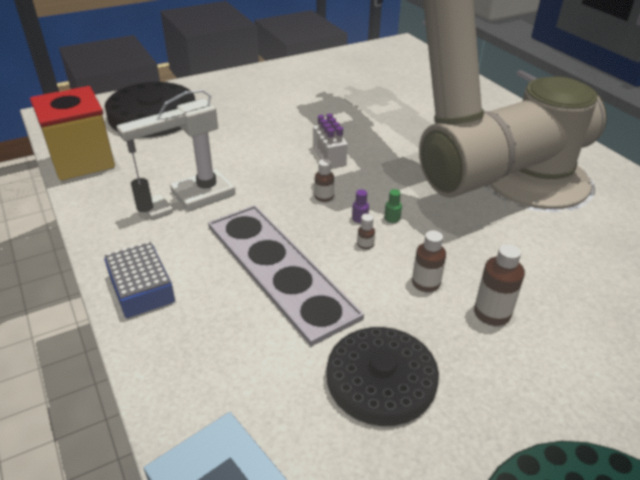

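```bash
cat > h.py <<'E'
import numpy as np, cv2
from rig import readout, eyes
def ray(n,u,v):
    c=eyes.camera_model(n); R=c["view"][:3,:3]; t=c["view"][:3,3]
    d=np.linalg.inv(c["mtx"])@[u,v,1]; d=R.T@(d*[1,-1,-1]); return -R.T@t,d
def onz(n,u,v,z):
    o,d=ray(n,u,v); return (o+d*(z-o[2])/d[2])
def proj(n,p):
    c=eyes.camera_model(n); q=c["view"][:3,:3]@p+c["view"][:3,3]; q=c["mtx"]@(q*[1,-1,-1]); return q[:2]/q[2]
E
python3 - <<'E'
from h import *
im=cv2.imread("pics/top0.png"); hsv=cv2.cvtColor(im,cv2.COLOR_BGR2HSV)
cr=cv2.resize(im[250:355,150:430],None,fx=2.85,fy=2.85,interpolation=cv2.INTER_CUBIC)
s=cv2.imread("pics/scene0.png"); c2=cv2.resize(s[155:335,300:540],None,fx=1.6,fy=1.6,interpolation=cv2.INTER_CUBIC)
o=np.zeros((cr.shape[0]+c2.shape[0],cr.shape[1],3),np.uint8); o[:cr.shape[0]]=cr; o[cr.shape[0]:,:c2.shape[1]]=c2
cv2.imwrite("pics/crop1.png",o)
print("cam",ray("top",0,0)[0],ray("scene",0,0)[0])
for (u,v) in [(316,274),(408,275),(241,295),(177,326)]:
    print(im[v-2:v+3:2,u-12:u+13:3].tolist()[1])
# seats
g=cv2.cvtColor(im,cv2.COLOR_BGR2GRAY); m=((g<70)*255).astype(np.uint8); m[:150]=0;m[225:]=0;m[:,:228]=0;m[:,415:]=0
P=[]
for c in cv2.findContours(m,cv2.RETR_EXTERNAL,cv2.CHAIN_APPROX_NONE)[0]:
    if cv2.contourArea(c)<300: continue
    (u,v),ax,_=cv2.fitEllipse(c); p=onz("top",u,v,0.011); P.append(p); print("seat",round(u,1),round(v,1),ax,p.round(4))
E
```

```text
cam [0.33735606 0.00745151 1.18089373] [0.93803033 0.72769655 0.71357087]
[[127, 137, 139], [88, 96, 98], [92, 91, 95], [147, 142, 140], [148, 142, 139], [146, 141, 139], [74, 74, 80], [111, 121, 122], [128, 138, 140]]
[[45, 49, 54], [20, 22, 39], [46, 51, 55], [107, 108, 111], [108, 110, 113], [99, 103, 107], [99, 105, 109], [55, 58, 65], [87, 94, 96]]
[[77, 77, 84], [147, 142, 140], [147, 140, 139], [150, 144, 142], [147, 143, 141], [142, 137, 135], [41, 45, 54], [23, 31, 55], [16, 24, 46]]
[[150, 143, 141], [147, 143, 141], [148, 142, 140], [147, 142, 140], [147, 142, 141], [83, 83, 83], [27, 34, 56], [18, 24, 53], [17, 27, 52]]
seat 254.4 196.2 (32.26987838745117, 33.317138671875) [0.6089 0.138  0.011 ]
seat 298.4 191.2 (32.37956619262695, 33.24091720581055) [0.6178 0.0507 0.011 ]
seat 342.3 186.2 (32.22106170654297, 33.30913543701172) [ 0.6268 -0.0367  0.011 ]
seat 386.3 181.2 (32.25674819946289, 33.29928207397461) [ 0.6358 -0.1242  0.011 ]
```

View pics/crop1.png

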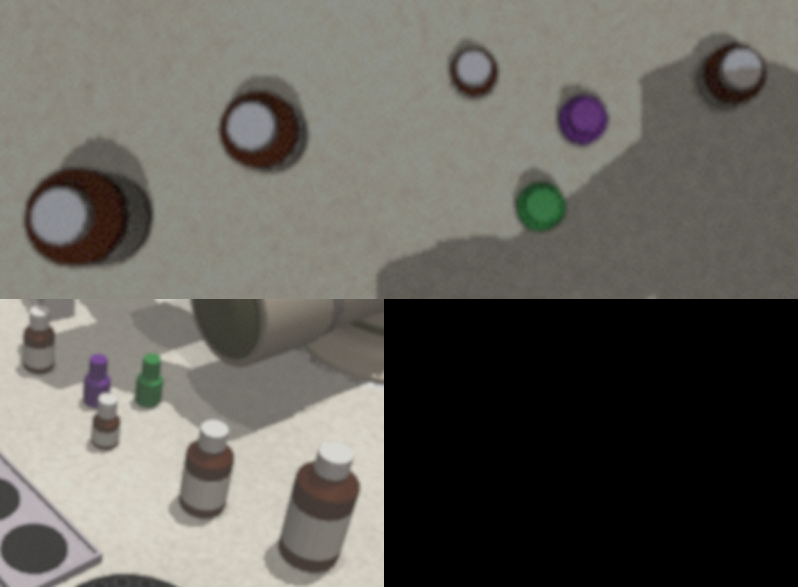

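```bash
cat >> h.py <<'E'
H=dict(s=.064,m=.084,l=.106,xl=.136); 
def cap(im,u,v,r,n,k):
    b=im.astype(int); d=b[:,:,0]-b[:,:,2]; g=b.mean(2)
    m=((g>k*np.percentile(g[int(v)-2:int(v)+3,int(u)-2:int(u)+3],50))&(d>-7 if n=="top" else d>-14)).astype(np.uint8)
    w=np.zeros_like(m); cv2.circle(w,(int(u),int(v)),r,1,-1); m=cv2.morphologyEx(m*w,cv2.MORPH_OPEN,np.ones((3,3),np.uint8))
    q,l,st,ce=cv2.connectedComponentsWithStats(m); i=l[int(v),int(u)]; 
    return ce[i],st[i]
E
python3 - <<'E'
from h import *
T=cv2.imread("pics/top0.png");S=cv2.imread("pics/scene0.png")
tp=dict(s=(316,274,9),m=(410,274,10),l=(237,294,12),xl=(171,326,14))
sp=dict(s=(367,221,12),m=(324,168,12),l=(433,240,14),xl=(509,256,17))
for k in H:
    a,sa=cap(T,*tp[k],"top",.75); b,sb=cap(S,*sp[k],"scene",.8)
    z=H[k]-.011; p=onz("top",*a,z)
    (o1,d1),(o2,d2)=ray("top",*a),ray("scene",*b)
    t=np.linalg.lstsq(np.c_[d1,-d2],o2-o1,rcond=None)[0]; x=(o1+d1*t[0]+o2+d2*t[1])/2
    print(k,a.round(1),sa[2:],b.round(1),sb[2:],"plane",p.round(4),"scene-plane",onz("scene",*b,z).round(4),"tri",x.round(4),"gap",round(np.linalg.norm(o1+d1*t[0]-o2-d2*t[1]),4))
q=readout.observe()
E
mkdir -p tmp
```

```text
s [315.8 273.1] [ 11  11 100] [367.  217.9] [ 13  11 109] plane [0.4502 0.0176 0.053 ] scene-plane [0.4423 0.0104 0.053 ] tri [0.4487 0.0181 0.0606] gap 0.0018
m [409.6 271.1] [13  9 92] [325.2 165. ] [ 19  18 259] plane [ 0.4497 -0.1548  0.073 ] scene-plane [ 0.4391 -0.1559  0.073 ] tri [ 0.4459 -0.1517  0.0783] gap 0.0079
l [237.5 293.9] [ 16  15 193] [433.7 235.4] [ 18  12 170] plane [0.4104 0.158  0.095 ] scene-plane [0.4005 0.1483 0.095 ] tri [0.4094 0.157  0.1047] gap 0.0011
xl [170.2 325.4] [ 19  18 275] [509.7 250.5] [ 22  14 246] plane [0.3555 0.2698 0.125 ] scene-plane [0.3446 0.261  0.125 ] tri [0.3548 0.268  0.1344] gap 0.0016
```

```bash
python3 - <<'E'
from h import *
T=cv2.imread("pics/top0.png").astype(int)
tp=dict(s=(315.8,273.1),l=(237.5,293.9),xl=(170.2,325.4))
for k,v in tp.items(): print(k,onz("top",*v,H[k]).round(4))
# m: half shaded cap
b=T; m=((b.mean(2)>78)&(b[:,:,0]-b[:,:,2]>-7)).astype(np.uint8)
w=np.zeros_like(m); cv2.circle(w,(410,274),9,1,-1); m=m*w
for r in m[263:285,398:422]: print(''.join('.#'[x] for x in r))
pt=cv2.findNonZero(m); print(cv2.minEnclosingCircle(pt), pt.mean(0)); 
for q in [(409.6,274)]: print("m",onz("top",*q,.084).round(4))
print("m scene",onz("scene",325.2,164,.084).round(4),onz("scene",324.5,165,.080))
# rotate+translate rows: yaw 13.8 -> 90 in 13 rows
p0=readout.observe()["position"][:2]; p1=np.array([.448,-.153]); n=13
R0=readout.observe()["tool_rot"]; y0=np.degrees(np.arctan2(R0[1,0],R0[0,0])); print(y0)
for i in range(n):
    a=np.radians(y0+(90-y0)*i/n); d=(p1-p0)/n*1000
    print(round(d@[np.cos(a),np.sin(a)]),round(d@[np.sin(a),-np.cos(a)]),round(-(90-y0)/n,2))
E
```

```text
s [0.4491 0.0175 0.064 ]
l [0.4097 0.1564 0.106 ]
xl [0.3554 0.267  0.136 ]
........................
........................
........................
........................
.........######.........
........#########.......
.......###########......
......############......
......#############.....
.....###############....
.....##############.....
.....############.#.....
......#####.............
......#...#.............
.......#................
........#...............
.........#.#............
...........#............
........................
........................
........................
........................
((410.0, 273.0), 7.071167945861816) [[409.33333333 271.61904762]]
m [ 0.4433 -0.153   0.084 ]
m scene [ 0.446  -0.1439  0.084 ] [ 0.44588903 -0.14679844  0.08      ]
13.797361682256646
31 -23 -5.86
33 -19 -5.86
35 -16 -5.86
36 -12 -5.86
37 -9 -5.86
38 -5 -5.86
38 -1 -5.86
38 3 -5.86
37 7 -5.86
37 11 -5.86
35 14 -5.86
34 18 -5.86
32 21 -5.86
```

arm_command --rows "0 31 -23 0 0 0 -5.86;0 33 -19 0 0 0 -5.86;0 35 -16 0 0 0 -5.86;0 36 -12 0 0 0 -5.86;0 37 -9 0 0 0 -5.86" --squeeze 40

```text
time_s: 0.52
position: [0.2544, -0.3857, 0.2481]
tool_rot: [[0.727, 0.687, -0.0], [0.687, -0.727, 0.001], [0.0, -0.001, -1.0]]
ft_force: [0.7, -0.1, 1.0]
grip_width: 0.0851
```

arm_command --rows "0 38 -5 0 0 0 -5.86;0 38 -1 0 0 0 -5.86;0 38 3 0 0 0 -5.86;0 37 7 5 0 0 -5.86;0 37 11 10 0 0 -5.86"

```text
time_s: 0.93
position: [0.3766, -0.2393, 0.2339]
tool_rot: [[0.298, 0.955, 0.001], [0.955, -0.298, -0.002], [-0.001, 0.002, -1.0]]
ft_force: [1.2, -1.3, 0.8]
grip_width: 0.0853
```

arm_command --rows "0 35 14 10 0 0 -5.86;0 34 18 20 0 0 -5.86;0 32 17 20 0 0 -5.86;0 0 0 20 0 0 0;0 0 0 0 0 0 0"

```text
time_s: 1.35
position: [0.4425, -0.1506, 0.1609]
tool_rot: [[-0.003, 1.0, -0.006], [1.0, 0.003, 0.004], [0.004, -0.006, -1.0]]
ft_force: [-0.6, -0.9, -0.1]
grip_width: 0.0853
```

arm_command --rows "0 -3 1 25 0 0 0;0 0 0 25 0 0 0;0 0 0 15 0 0 0;0 0 0 14 0 0 0;0 0 0 0 0 0 0"

```text
time_s: 1.77
position: [0.4433, -0.1565, 0.0838]
tool_rot: [[0.003, 1.0, -0.003], [1.0, -0.003, 0.002], [0.002, -0.003, -1.0]]
ft_force: [-0.5, 0.1, 0.7]
grip_width: 0.0855
```

arm_command --rows "0.5 0 0 0 0 0 0;0.8 0 0 0 0 0 0;1 0 0 0 0 0 0;1 0 0 0 0 0 0;1 0 0 0 0 0 0"

```text
time_s: 2.18
position: [0.4445, -0.1562, 0.0857]
tool_rot: [[0.001, 1.0, 0.001], [1.0, -0.001, -0.001], [-0.001, 0.001, -1.0]]
ft_force: [-0.2, 0.8, -0.4]
grip_width: 0.0259
```

arm_command --rows "1 0 0 0 0 0 0;1 0 0 0 0 0 0;1 0 0 0 0 0 0"

```text
time_s: 2.43
position: [0.4447, -0.1562, 0.0858]
tool_rot: [[0.0, 1.0, 0.001], [1.0, -0.0, -0.001], [-0.001, 0.001, -1.0]]
ft_force: [-0.3, -0.1, 6.4]
grip_width: 0.0232
```

arm_command --rows "1 0 0 0 0 0 0;1 0 0 -10 0 0 0;1 0 0 -20 0 0 0;1 0 0 -20 0 0 0;1 0 0 0 0 0 0" --squeeze 60

```text
time_s: 2.85
position: [0.4454, -0.1566, 0.138]
tool_rot: [[0.0, 1.0, 0.005], [1.0, -0.0, -0.003], [-0.003, 0.005, -1.0]]
ft_force: [1.0, 0.7, 0.4]
grip_width: 0.0225
```

```bash
python3 - <<'E'
from h import *
S=eyes.get_image("scene")[:,:,::-1]; T=eyes.get_image("top")[:,:,::-1]
cv2.imwrite("pics/T1.png",T)
a=cv2.resize(S[40:260,200:480],(400,314)); b=cv2.resize(T[120:340,240:520],(400,314)); cv2.imwrite("pics/v1.png",np.hstack([a,b]))
s=readout.observe(); print(s["position"],s["ft_force"],s["grip_width"])
E
```

```text
[ 0.44426485 -0.1559336   0.13519617] [ 0.90252192 -0.14390491 -1.40281673] 0.022345584570498647
```

View pics/v1.png

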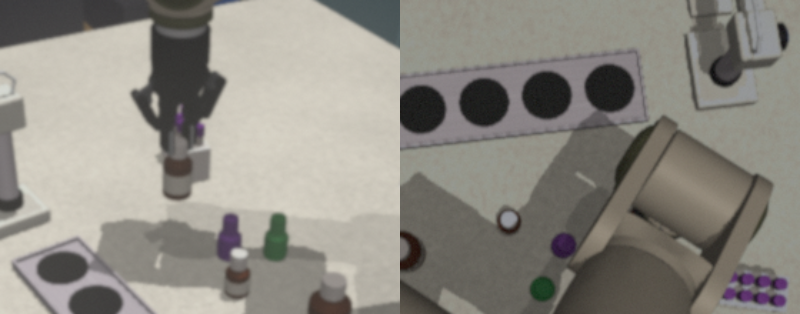

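arm_command --rows "1 12 18 0 0 0 0;1 23 36 0 0 0 0;1 25 38 0 0 0 0;1 25 38 0 0 0 0;1 20 34 0 0 0 0"

```text
time_s: 3.37
position: [0.6019, -0.0539, 0.1335]
tool_rot: [[0.0, 1.0, -0.003], [1.0, -0.0, 0.001], [0.001, -0.003, -1.0]]
ft_force: [-0.4, -1.1, -0.4]
grip_width: 0.0227
```

arm_command --rows "1 12 18 0 0 0 0;1 0 0 0 0 0 0;1 0 0 0 0 0 0;1 0 0 0 0 0 0;1 0 0 0 0 0 0"

```text
time_s: 3.78
position: [0.6181, -0.0444, 0.1345]
tool_rot: [[0.001, 1.0, -0.002], [1.0, -0.001, 0.0], [0.0, -0.002, -1.0]]
ft_force: [-0.7, 0.5, -1.0]
grip_width: 0.0223
```

```bash
python3 - <<'E'
from h import *
S=eyes.get_image("scene")[:,:,::-1]
cv2.imwrite("pics/S2.png",S)
s=readout.observe(); print(s["position"],s["ft_force"],s["grip_width"])
p=s["position"]; print([proj("scene",p-[0,0,d]).round(1) for d in(.01,.04,.06,.0858)])
cv2.imwrite("pics/v2.png",cv2.resize(S[120:320,200:400],(600,600),interpolation=cv2.INTER_CUBIC))
E
```

```text
[ 0.6182769  -0.04455778  0.13486845] [ 0.20096848  0.44191113 -0.44281724] 0.02246165241454365
[array([265.5, 196.1]), array([266.3, 210.2]), array([266.8, 219.3]), array([267.5, 230.7])]
```

View pics/v2.png

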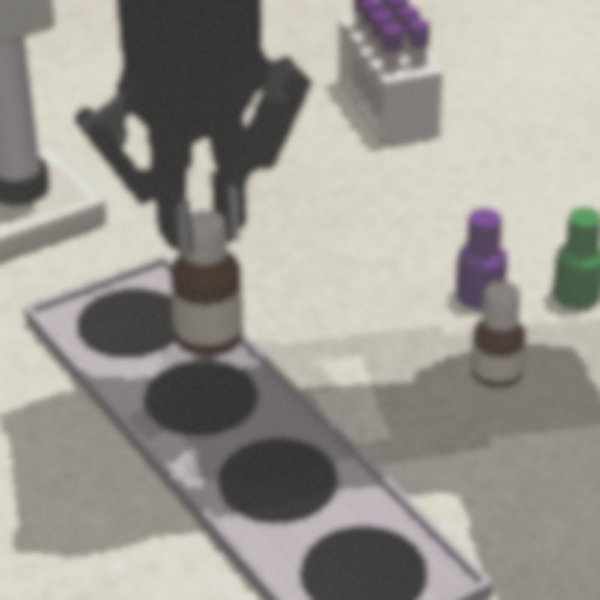

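```bash
python3 - <<'E'
from h import *
S=cv2.imread("pics/scene0.png"); g=cv2.cvtColor(S,cv2.COLOR_BGR2GRAY)
seats=np.array([[.6089,.138,.011],[.6178,.0507,.011],[.6268,-.0367,.011],[.6358,-.1242,.011]])
for p in seats:
    u=proj("scene",p); m=((g<75)*255).astype(np.uint8); w=np.zeros_like(m); cv2.circle(w,tuple(u.astype(int)),26,255,-1); m&=w
    c=max(cv2.findContours(m,0,1)[0],key=cv2.contourArea); e=cv2.fitEllipse(c); print(u.round(1),np.round(e[0],1),onz("scene",*e[0],.011).round(4))
E
```

```text
[320.2 308.9] [320.9 310.7] [0.61   0.1421 0.011 ]
[291.7 278.2] [292.1 279.9] [0.619  0.0548 0.011 ]
[266.  250.7] [266.5 252.3] [ 0.6278 -0.0322  0.011 ]
[242.7 225.9] [243.3 227.3] [ 0.6366 -0.1194  0.011 ]
```

arm_command --rows "1 5 9 8 0 0 0;1 0 0 10 0 0 0;1 0 0 8 0 0 0;1 0 0 6 0 0 0;1 0 0 0 0 0 0"

```text
time_s: 4.25
position: [0.6272, -0.0387, 0.101]
tool_rot: [[0.001, 1.0, -0.004], [1.0, -0.001, 0.001], [0.001, -0.004, -1.0]]
ft_force: [-0.5, -0.5, -1.0]
grip_width: 0.0224
```

arm_command --rows "1 0 0 2 0 0 0;1 0 0 0 0 0 0;1 0 0 0 0 0 0"

```text
time_s: 4.5
position: [0.6282, -0.0389, 0.1014]
tool_rot: [[0.0, 1.0, 0.0], [1.0, -0.0, -0.0], [-0.0, 0.0, -1.0]]
ft_force: [-0.3, -0.6, -1.1]
grip_width: 0.0222
```

arm_command --rows "1 0 0 2 0 0 0;1 0 0 0 0 0 0;1 0 0 1 0 0 0;1 0 0 0 0 0 0;1 0 0 0 0 0 0"

```text
time_s: 4.92
position: [0.6281, -0.0388, 0.0981]
tool_rot: [[0.0, 1.0, -0.0], [1.0, -0.0, 0.0], [0.0, -0.0, -1.0]]
ft_force: [-1.0, 0.0, -0.3]
grip_width: 0.0224
```

arm_command --rows "1 0 0 1 0 0 0;1 0 0 0 0 0 0;1 0 0 0 0 0 0"

```text
time_s: 5.17
position: [0.6281, -0.0388, 0.0971]
tool_rot: [[0.0, 1.0, -0.0], [1.0, -0.0, 0.0], [0.0, -0.0, -1.0]]
ft_force: [0.3, 0.1, -0.7]
grip_width: 0.0222
```

arm_command --rows "1 0 0 1 0 0 0;1 0 0 0 0 0 0;1 0 0 0 0 0 0"

```text
time_s: 5.42
position: [0.6284, -0.0389, 0.097]
tool_rot: [[0.0, 1.0, 0.001], [1.0, -0.0, -0.0], [-0.0, 0.001, -1.0]]
ft_force: [-0.2, 0.7, 4.8]
grip_width: 0.0227
```

arm_command --rows "1 0 0 0.5 0 0 0;1 0 0 0 0 0 0;1 0 0 0 0 0 0"

```text
time_s: 5.67
position: [0.6284, -0.0389, 0.0969]
tool_rot: [[0.0, 1.0, 0.002], [1.0, -0.0, -0.0], [-0.0, 0.002, -1.0]]
ft_force: [-1.0, 0.4, 7.9]
grip_width: 0.0228
```

arm_command --rows "0.8 0 0 0 0 0 0;0.5 0 0 0 0 0 0;0 0 0 0 0 0 0;0 0 0 0 0 0 0;0 0 0 -10 0 0 0"

```text
time_s: 6.08
position: [0.6272, -0.0386, 0.104]
tool_rot: [[0.0, 1.0, -0.004], [1.0, -0.0, 0.001], [0.001, -0.004, -1.0]]
ft_force: [-0.0, -0.5, -0.7]
grip_width: 0.07
```

arm_command --rows "0 0 0 -25 0 0 0;0 0 0 -35 0 0 0;0 5 -15 0 0 0 0;0 12 -35 0 0 0 0;0 12 -38 0 0 0 0"

```text
time_s: 6.5
position: [0.5397, -0.0098, 0.1662]
tool_rot: [[0.001, 1.0, 0.002], [1.0, -0.001, -0.0], [-0.0, 0.002, -1.0]]
ft_force: [-0.2, 0.3, -0.4]
grip_width: 0.0851
```

arm_command --rows "0 12 -38 0 0 0 0;0 11 -35 0 0 0 0;0 5 -18 0 0 0 0;0 0 0 0 0 0 0;0 0 0 0 0 0 0"

```text
time_s: 6.92
position: [0.4492, 0.0183, 0.1666]
tool_rot: [[0.0, 1.0, 0.002], [1.0, -0.0, -0.0], [-0.0, 0.002, -1.0]]
ft_force: [0.7, -0.7, 0.1]
grip_width: 0.0855
```

```bash
python3 - <<'E'
from h import *
S=eyes.get_image("scene")[:,:,::-1]; T=eyes.get_image("top")[:,:,::-1]
cv2.imwrite("pics/T3.png",T);cv2.imwrite("pics/S3.png",S)
a=cv2.resize(S[120:320,200:400],(400,400),interpolation=2); b=cv2.resize(T[140:340,270:470],(400,400),interpolation=2); cv2.imwrite("pics/v3.png",np.hstack([a,b]))
s=readout.observe(); print(s["position"],s["ft_force"],s["grip_width"])
E
```

```text
[0.45029541 0.01783316 0.16610605] [-0.1366818  -0.26142226  0.42158824] 0.08511779628247831
```

View pics/v3.png

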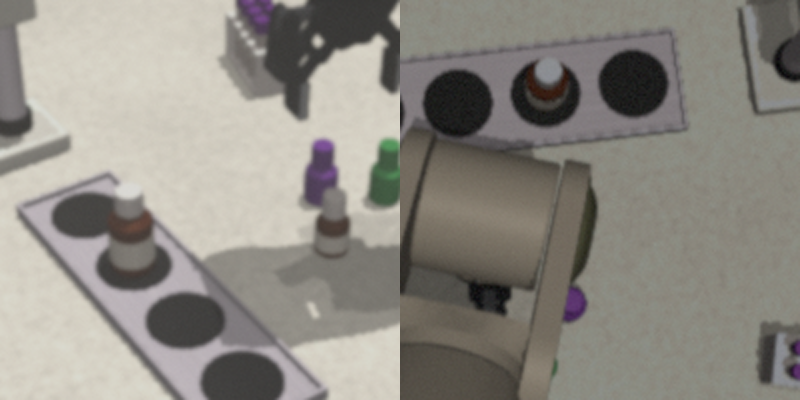

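```bash
python3 - <<'E'
from h import *
T=cv2.imread("pics/T3.png");S=cv2.imread("pics/S3.png")
a,sa=cap(T,343,175,11,"top",.75); b,sb=cap(S,264,217,12,"scene",.8); print(a,sa,b,sb)
print("top",onz("top",*a,.095)-[.6268,-.0367,.095],"scene",onz("scene",*b,.095)-[.6278,-.0322,.095])
E
```

```text
[343.79187817 172.19796954] [336 165  16  17 197] [262.51724138 214.68103448] [253 211  18   9 116]
top [ 5.79445028e-03 -3.67674561e-06 -2.77555756e-17] scene [ 1.75305101e-03 -3.30810316e-03 -2.77555756e-17]
```

arm_command --rows "0 0 -1 25 0 0 0;0 0 0 30 0 0 0;0 0 0 25 0 0 0;0 0 0 17 0 0 0;0 0 0 5 0 0 0"

```text
time_s: 7.43
position: [0.4481, 0.018, 0.0612]
tool_rot: [[0.001, 1.0, -0.004], [1.0, -0.001, 0.001], [0.001, -0.004, -1.0]]
ft_force: [0.7, 0.0, 0.2]
grip_width: 0.0854
```

arm_command --rows "0.5 0 0 0 0 0 0;0.5 0 0 0 0 0 0;0.5 0 0 0 0 0 0" --squeeze 30

```text
time_s: 7.68
position: [0.449, 0.018, 0.0645]
tool_rot: [[0.0, 1.0, 0.002], [1.0, -0.0, -0.0], [-0.0, 0.002, -1.0]]
ft_force: [-0.2, 0.2, -0.1]
grip_width: 0.0516
```

arm_command --rows "0.8 0 0 0 0 0 0;1 0 0 0 0 0 0;1 0 0 0 0 0 0;1 0 0 0 0 0 0;1 0 0 0 0 0 0"

```text
time_s: 8.1
position: [0.4485, 0.0181, 0.0643]
tool_rot: [[0.0, 1.0, 0.002], [1.0, -0.0, -0.0], [-0.0, 0.002, -1.0]]
ft_force: [-0.9, 0.4, 5.6]
grip_width: 0.0208
```

arm_command --rows "1 0 0 0 0 0 0;1 0 0 -10 0 0 0;1 0 0 -25 0 0 0;1 0 0 -35 0 0 0;1 0 0 0 0 0 0" --squeeze 50

```text
time_s: 8.52
position: [0.4502, 0.0179, 0.1383]
tool_rot: [[0.0, 1.0, 0.009], [1.0, -0.0, -0.002], [-0.002, 0.009, -1.0]]
ft_force: [1.3, -0.3, 0.0]
grip_width: 0.0201
```

arm_command --rows "1 -15 5 0 0 0 0;1 -33 15 0 0 0 0;1 -33 24 0 0 0 0;1 -30 28 0 0 0 0;1 -20 35 0 0 0 0"

```text
time_s: 8.93
position: [0.5552, -0.1155, 0.1335]
tool_rot: [[0.002, 1.0, -0.001], [1.0, -0.002, -0.0], [-0.0, -0.001, -1.0]]
ft_force: [1.1, -0.2, 0.3]
grip_width: 0.0201
```

arm_command --rows "1 -11 36 0 0 0 0;1 0 28 0 0 0 0;1 0 14 0 0 0 0;1 0 0 10 0 0 0;1 0 0 0 0 0 0"

```text
time_s: 9.35
position: [0.6319, -0.1234, 0.1208]
tool_rot: [[0.0, 1.0, -0.004], [1.0, -0.0, 0.001], [0.001, -0.004, -1.0]]
ft_force: [-0.5, 0.6, -1.9]
grip_width: 0.0197
```

arm_command --rows "1 0 0 0 0 0 0;1 0 0 0 0 0 0"

```text
time_s: 9.52
position: [0.632, -0.1236, 0.1236]
tool_rot: [[0.0, 1.0, -0.001], [1.0, -0.0, 0.0], [0.0, -0.001, -1.0]]
ft_force: [-0.1, 0.0, -0.2]
grip_width: 0.0194
```

arm_command --rows "1 0 3 10 0 0 0;1 0 0 14 0 0 0;1 0 0 12 0 0 0;1 0 0 7 0 0 0;1 0 0 0 0 0 0"

```text
time_s: 9.93
position: [0.6351, -0.1236, 0.0789]
tool_rot: [[0.001, 1.0, -0.003], [1.0, -0.001, 0.001], [0.001, -0.003, -1.0]]
ft_force: [0.1, -0.6, 0.2]
grip_width: 0.02
```

arm_command --rows "1 0 0 1 0 0 0;1 0 0 0 0 0 0;1 0 0 0 0 0 0"

```text
time_s: 10.18
position: [0.6363, -0.1239, 0.0803]
tool_rot: [[0.0, 1.0, 0.001], [1.0, -0.0, -0.0], [-0.0, 0.001, -1.0]]
ft_force: [-0.5, 0.5, -1.6]
grip_width: 0.02
```

arm_command --rows "1 0 0 2 0 0 0;1 0 0 1 0 0 0;1 0 0 1 0 0 0;1 0 0 0 0 0 0;1 0 0 0 0 0 0"

```text
time_s: 10.6
position: [0.636, -0.1238, 0.0756]
tool_rot: [[0.0, 1.0, 0.0], [1.0, -0.0, 0.0], [0.0, 0.0, -1.0]]
ft_force: [-0.2, -0.7, -0.7]
grip_width: 0.0202
```

arm_command --rows "1 0 0 1 0 0 0;1 0 0 0 0 0 0;1 0 0 0 0 0 0"

```text
time_s: 10.85
position: [0.6363, -0.1239, 0.0754]
tool_rot: [[0.0, 1.0, 0.001], [1.0, -0.0, -0.0], [-0.0, 0.001, -1.0]]
ft_force: [-0.6, 0.1, 5.0]
grip_width: 0.0199
```

arm_command --rows "1 0 0 0.7 0 0 0;1 0 0 0 0 0 0;1 0 0 0 0 0 0"

```text
time_s: 11.1
position: [0.6364, -0.124, 0.0753]
tool_rot: [[0.0, 1.0, 0.002], [1.0, -0.0, -0.001], [-0.001, 0.002, -1.0]]
ft_force: [-2.0, 0.3, 10.2]
grip_width: 0.0203
```

arm_command --rows "0.8 0 0 0 0 0 0;0.5 0 0 0 0 0 0;0 0 0 0 0 0 0;0 0 0 0 0 0 0;0 0 0 -15 0 0 0"

```text
time_s: 11.52
position: [0.6347, -0.1234, 0.0861]
tool_rot: [[0.0, 1.0, -0.005], [1.0, -0.0, 0.002], [0.002, -0.005, -1.0]]
ft_force: [-0.5, -0.4, -0.6]
grip_width: 0.0676
```

arm_command --rows "0 0 0 -35 0 0 0;0 0 0 -40 0 0 0;0 0 -15 -25 0 0 0;0 20 -30 0 0 0 0;0 32 -25 0 0 0 0"

```text
time_s: 11.93
position: [0.5655, -0.0734, 0.1899]
tool_rot: [[0.003, 1.0, 0.003], [1.0, -0.003, -0.002], [-0.002, 0.003, -1.0]]
ft_force: [1.0, 0.2, 0.1]
grip_width: 0.0856
```

arm_command --rows "0 32 -25 0 0 0 0;0 32 -25 0 0 0 0;0 32 -25 0 0 0 0;0 32 -25 0 0 0 0;0 32 -25 0 0 0 0"

```text
time_s: 12.35
position: [0.4396, 0.0894, 0.1888]
tool_rot: [[0.001, 1.0, -0.0], [1.0, -0.001, 0.0], [0.0, -0.0, -1.0]]
ft_force: [0.4, 1.2, 0.8]
grip_width: 0.0853
```

arm_command --rows "0 32 -20 0 0 0 0;0 26 -12 0 0 0 0;0 10 0 0 0 0 0;0 0 0 0 0 0 0;0 0 0 0 0 0 0"

```text
time_s: 12.77
position: [0.4097, 0.1561, 0.1889]
tool_rot: [[-0.001, 1.0, 0.0], [1.0, 0.001, -0.0], [-0.0, 0.0, -1.0]]
ft_force: [0.0, -0.4, -0.4]
grip_width: 0.0855
```

```bash
python3 - <<'E'
from h import *
S=eyes.get_image("scene")[:,:,::-1]; T=eyes.get_image("top")[:,:,::-1]
cv2.imwrite("pics/T4.png",T);cv2.imwrite("pics/S4.png",S)
a=cv2.resize(S[130:330,180:380],(400,400),interpolation=2); b=cv2.resize(T[140:340,220:420],(400,400),interpolation=2); cv2.imwrite("pics/v4.png",np.hstack([a,b]))
s=readout.observe(); print(s["position"],s["ft_force"],s["grip_width"])
E
```

```text
[0.40986746 0.15535137 0.18873703] [-0.45162104 -1.5067675   0.17998438] 0.08540871867093729
```

View pics/v4.png

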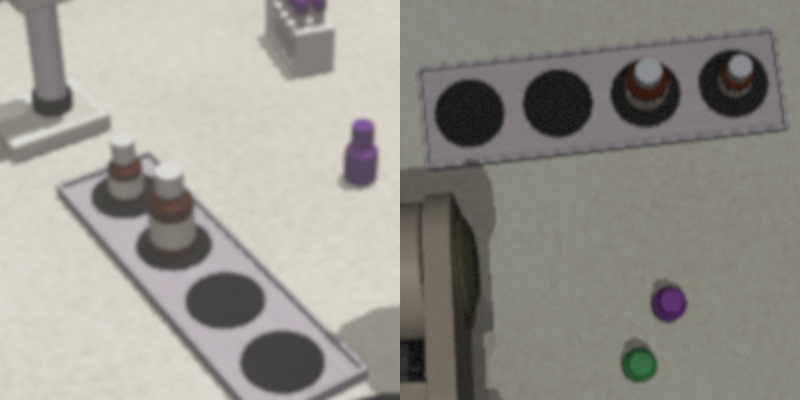

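```bash
python3 - <<'E'
from h import *
T=cv2.imread("pics/T4.png")
# visible cap centres by eye in 2x crop, cap top disc
for n,u,v,z,s in(("s",390.3,171.5,.075,(.6358,-.1242)),("m",344.3,174.7,.095,(.6268,-.0367))): print(n,(onz("top",u,v,z)[:2]-s).round(4))
for n,u,v,r,z,s in(("s",390,172,10,.075,(.6358,-.1242)),("m",344,175,11,.095,(.6268,-.0367))):
    a,sa=cap(T,u,v,r,"top",.75); print(n,a.round(1),sa,(onz("top",*a,z)[:2]-s).round(4))
E
```

```text
s [ 0.0024 -0.0009]
m [ 0.001  -0.0009]
s [389.9 172.6] [385 168  11  10  94] [ 0.0002 -0.0001]
m [344.2 172.2] [337 165  16  17 198] [ 0.0058 -0.0007]
```

arm_command --rows "0 0 0 15 0 0 0;0 0 0 25 0 0 0;0 0 0 22 0 0 0;0 0 0 15 0 0 0;0 0 0 5 0 0 0"

```text
time_s: 13.28
position: [0.4088, 0.1551, 0.1049]
tool_rot: [[0.002, 1.0, -0.004], [1.0, -0.002, -0.0], [-0.0, -0.004, -1.0]]
ft_force: [-0.1, 0.2, 1.1]
grip_width: 0.0855
```

arm_command --rows "0.5 0 0 0 0 0 0;0.5 0 0 0 0 0 0;0.5 0 0 0 0 0 0" --squeeze 40

```text
time_s: 13.53
position: [0.4099, 0.156, 0.1078]
tool_rot: [[0.001, 1.0, 0.002], [1.0, -0.001, 0.0], [0.0, 0.002, -1.0]]
ft_force: [0.5, 0.3, -0.3]
grip_width: 0.0514
```

arm_command --rows "0.6 0 0 2 0 0 0;0.8 0 0 0 0 0 0;1 0 0 0 0 0 0;1 0 0 0 0 0 0;1 0 0 0 0 0 0"

```text
time_s: 13.95
position: [0.4096, 0.1563, 0.1054]
tool_rot: [[0.0, 1.0, 0.002], [1.0, -0.0, 0.0], [0.0, 0.002, -1.0]]
ft_force: [0.0, -0.1, 6.6]
grip_width: 0.0275
```

arm_command --rows "1 0 0 0 0 0 0;1 0 0 0 0 0 0;1 0 0 0 0 0 0" --squeeze 70

```text
time_s: 14.2
position: [0.4097, 0.1563, 0.1056]
tool_rot: [[0.0, 1.0, 0.002], [1.0, -0.0, 0.0], [0.0, 0.002, -1.0]]
ft_force: [0.1, 0.1, 6.9]
grip_width: 0.0264
```

arm_command --rows "1 0 0 -10 0 0 0;1 0 0 -20 0 0 0;1 0 0 -25 0 0 0;1 0 0 0 0 0 0;1 0 0 0 0 0 0"

```text
time_s: 14.62
position: [0.4092, 0.1563, 0.1603]
tool_rot: [[0.0, 1.0, 0.001], [1.0, -0.0, 0.0], [0.0, 0.001, -1.0]]
ft_force: [0.1, -0.1, -2.5]
grip_width: 0.0263
```

arm_command --rows "1 -8 15 0 0 0 0;1 -17 34 0 0 0 0;1 -19 37 0 0 0 0;1 -19 37 0 0 0 0;1 -18 36 0 0 0 0"

```text
time_s: 15.03
position: [0.569, 0.0741, 0.1582]
tool_rot: [[0.001, 1.0, -0.003], [1.0, -0.001, 0.0], [0.0, -0.003, -1.0]]
ft_force: [0.9, 0.2, -1.5]
grip_width: 0.0266
```

arm_command --rows "1 -17 32 0 0 0 0;1 -7 17 0 0 0 0;1 0 0 0 0 0 0;1 0 0 0 0 0 0;1 0 0 0 0 0 0"

```text
time_s: 15.45
position: [0.6159, 0.0516, 0.1585]
tool_rot: [[0.0, 1.0, -0.003], [1.0, -0.0, 0.0], [0.0, -0.003, -1.0]]
ft_force: [0.9, 0.1, -1.3]
grip_width: 0.0264
```

arm_command --rows "1 -1 1 8 0 0 0;1 0 0 12 0 0 0;1 0 0 10 0 0 0;1 0 0 7 0 0 0;1 0 0 0 0 0 0"

```text
time_s: 15.87
position: [0.617, 0.0505, 0.121]
tool_rot: [[0.0, 1.0, -0.004], [1.0, -0.0, 0.0], [0.0, -0.004, -1.0]]
ft_force: [-1.0, 0.3, -1.7]
grip_width: 0.0265
```

arm_command --rows "1 0 0 1 0 0 0;1 0 0 0 0 0 0;1 0 0 0 0 0 0"

```text
time_s: 16.12
position: [0.6183, 0.0502, 0.1225]
tool_rot: [[0.0, 1.0, 0.001], [1.0, -0.0, -0.0], [-0.0, 0.001, -1.0]]
ft_force: [0.2, -0.2, -1.4]
grip_width: 0.0264
```

arm_command --rows "1 0 0 2 0 0 0;1 0 0 2 0 0 0;1 0 0 1 0 0 0;1 0 0 0 0 0 0;1 0 0 0 0 0 0"

```text
time_s: 16.53
position: [0.6181, 0.0502, 0.1169]
tool_rot: [[0.0, 1.0, -0.0], [1.0, -0.0, 0.0], [0.0, -0.0, -1.0]]
ft_force: [-0.7, -0.7, -2.3]
grip_width: 0.0264
```

arm_command --rows "1 0 0 1 0 0 0;1 0 0 0 0 0 0;1 0 0 0 0 0 0"

```text
time_s: 16.78
position: [0.6184, 0.0501, 0.1166]
tool_rot: [[0.0, 1.0, 0.001], [1.0, -0.0, -0.0], [-0.0, 0.001, -1.0]]
ft_force: [-1.2, -0.2, 4.3]
grip_width: 0.0264
```

arm_command --rows "1 0 0 1 0 0 0;1 0 0 0 0 0 0;1 0 0 0 0 0 0"

```text
time_s: 17.03
position: [0.6187, 0.0501, 0.1165]
tool_rot: [[0.0, 1.0, 0.003], [1.0, -0.0, -0.0], [-0.0, 0.003, -1.0]]
ft_force: [-1.2, 0.6, 10.5]
grip_width: 0.0265
```

arm_command --rows "0.8 0 0 0 0 0 0;0.5 0 0 0 0 0 0;0 0 0 0 0 0 0;0 0 0 0 0 0 0;0 0 0 -15 0 0 0"

```text
time_s: 17.45
position: [0.6168, 0.0502, 0.1271]
tool_rot: [[0.001, 1.0, -0.006], [1.0, -0.001, 0.001], [0.001, -0.006, -1.0]]
ft_force: [-0.8, -0.1, 0.2]
grip_width: 0.0739
```

arm_command --rows "0 0 0 -35 0 0 0;0 0 0 -40 0 0 0;0 10 -15 -15 0 0 0;0 22 -30 0 0 0 0;0 27 -31 0 0 0 0"

```text
time_s: 17.87
position: [0.5419, 0.1087, 0.2204]
tool_rot: [[0.003, 1.0, 0.002], [1.0, -0.003, -0.0], [-0.0, 0.002, -1.0]]
ft_force: [0.9, 0.8, -0.7]
grip_width: 0.0853
```

arm_command --rows "0 27 -31 0 0 0 0;0 27 -31 0 0 0 0;0 27 -31 0 0 0 0;0 27 -31 0 0 0 0;0 25 -31 0 0 0 0"

```text
time_s: 18.28
position: [0.3854, 0.2432, 0.2198]
tool_rot: [[0.001, 1.0, -0.0], [1.0, -0.001, 0.0], [0.0, -0.0, -1.0]]
ft_force: [-0.1, 0.5, 0.3]
grip_width: 0.0853
```

arm_command --rows "0 17 -20 0 0 0 0;0 8 -12 0 0 0 0;0 0 0 0 0 0 0;0 0 0 0 0 0 0"

```text
time_s: 18.62
position: [0.355, 0.2675, 0.2199]
tool_rot: [[-0.001, 1.0, 0.0], [1.0, 0.001, -0.0], [-0.0, 0.0, -1.0]]
ft_force: [0.4, 0.1, -0.3]
grip_width: 0.0849
```

```bash
python3 - <<'E'
from h import *
S=eyes.get_image("scene")[:,:,::-1]; T=eyes.get_image("top")[:,:,::-1]
cv2.imwrite("pics/T5.png",T);cv2.imwrite("pics/S5.png",S)
a=cv2.resize(S[120:320,200:400],(400,400),interpolation=2); b=cv2.resize(S[140:340,400:600],(400,400),interpolation=2); cv2.imwrite("pics/v5.png",np.hstack([a,b]))
s=readout.observe(); print(s["position"],s["ft_force"],s["grip_width"])
E
```

```text
[0.35597239 0.26688589 0.21982508] [-0.68311693  0.50604456 -0.93051618] 0.08522481802224179
```

View pics/v5.png

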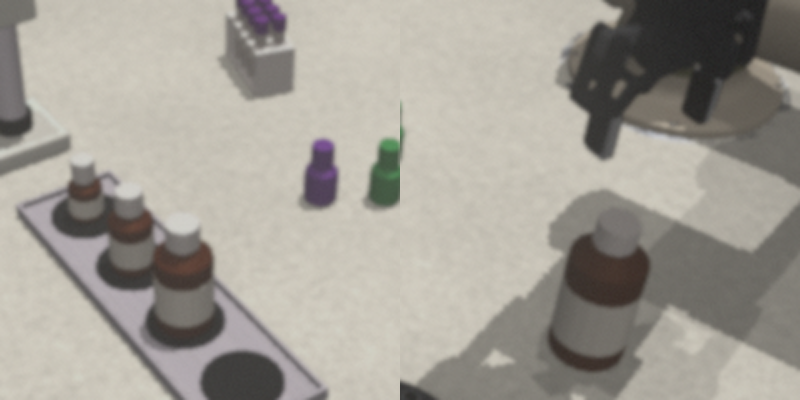

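arm_command --rows "0 0 0 15 0 0 0;0 0 0 28 0 0 0;0 0 0 22 0 0 0;0 0 0 15 0 0 0;0 0 0 5 0 0 0"

```text
time_s: 19.13
position: [0.3553, 0.2662, 0.1328]
tool_rot: [[0.002, 1.0, -0.004], [1.0, -0.002, -0.002], [-0.002, -0.004, -1.0]]
ft_force: [-0.2, -0.5, 0.6]
grip_width: 0.0852
```

arm_command --rows "0.5 0 0 0 0 0 0;0.5 0 0 0 0 0 0;0.5 0 0 0 0 0 0" --squeeze 50

```text
time_s: 19.38
position: [0.356, 0.2673, 0.1358]
tool_rot: [[0.001, 1.0, 0.002], [1.0, -0.001, 0.001], [0.001, 0.002, -1.0]]
ft_force: [-0.2, 1.2, -0.1]
grip_width: 0.0516
```

arm_command --rows "0.6 0 0 1 0 0 0;0.8 0 0 0 0 0 0;1 0 0 0 0 0 0;1 0 0 0 0 0 0;1 0 0 0 0 0 0"

```text
time_s: 19.8
position: [0.3558, 0.2675, 0.1348]
tool_rot: [[0.0, 1.0, 0.002], [1.0, -0.0, 0.001], [0.001, 0.002, -1.0]]
ft_force: [1.6, -0.8, 6.5]
grip_width: 0.0311
```

arm_command --rows "1 0 0 0 0 0 0;1 0 0 0 0 0 0;1 0 0 0 0 0 0" --squeeze 90

```text
time_s: 20.05
position: [0.3559, 0.2675, 0.135]
tool_rot: [[0.0, 1.0, 0.003], [1.0, -0.0, 0.001], [0.001, 0.003, -1.0]]
ft_force: [0.1, -0.5, 8.0]
grip_width: 0.0299
```

arm_command --rows "1 0 0 -8 0 0 0;1 0 0 -17 0 0 0;1 0 0 -25 0 0 0;1 0 0 0 0 0 0;1 0 0 0 0 0 0"

```text
time_s: 20.47
position: [0.3552, 0.2674, 0.1845]
tool_rot: [[0.0, 1.0, 0.001], [1.0, -0.0, 0.001], [0.001, 0.001, -1.0]]
ft_force: [0.3, 0.3, -3.6]
grip_width: 0.0298
```

arm_command --rows "1 -12 12 -5 0 0 0;1 -22 25 -5 0 0 0;1 -25 32 0 0 0 0;1 -22 35 0 0 0 0;1 -18 36 0 0 0 0"

```text
time_s: 20.88
position: [0.4956, 0.1665, 0.1926]
tool_rot: [[0.001, 1.0, -0.003], [1.0, -0.001, -0.001], [-0.001, -0.003, -1.0]]
ft_force: [1.4, 0.6, -3.3]
grip_width: 0.03
```

arm_command --rows "1 -15 36 0 0 0 0;1 -10 36 0 0 0 0;1 -5 28 0 0 0 0;1 0 14 0 0 0 0;1 0 0 0 0 0 0"

```text
time_s: 21.3
position: [0.6109, 0.1372, 0.191]
tool_rot: [[0.002, 1.0, -0.003], [1.0, -0.002, -0.0], [-0.0, -0.003, -1.0]]
ft_force: [-1.1, 0.2, -3.7]
grip_width: 0.03
```

arm_command --rows "1 0 0 0 0 0 0;1 0 0 0 0 0 0;1 0 0 0 0 0 0"

```text
time_s: 21.55
position: [0.608, 0.1385, 0.1935]
tool_rot: [[-0.0, 1.0, -0.001], [1.0, 0.0, -0.0], [-0.0, -0.001, -1.0]]
ft_force: [0.2, -0.2, -2.6]
grip_width: 0.03
```

Contact expected at TCP z = 0.146: down 42, then creep.

arm_command --rows "1 0 1 8 0 0 0;1 0 0 13 0 0 0;1 0 0 12 0 0 0;1 0 0 9 0 0 0;1 0 0 0 0 0 0"

```text
time_s: 21.97
position: [0.6089, 0.1383, 0.1497]
tool_rot: [[0.0, 1.0, -0.004], [1.0, -0.0, -0.0], [-0.0, -0.004, -1.0]]
ft_force: [-0.4, -0.1, -4.1]
grip_width: 0.0298
```

arm_command --rows "1 0 0 0 0 0 0;1 0 0 0 0 0 0;1 0 0 0 0 0 0"

```text
time_s: 22.22
position: [0.6104, 0.1382, 0.1527]
tool_rot: [[0.0, 1.0, 0.002], [1.0, -0.0, 0.0], [0.0, 0.002, -1.0]]
ft_force: [0.8, -0.1, -3.4]
grip_width: 0.0298
```

arm_command --rows "1 0 -1 2 0 0 0;1 0 0 2 0 0 0;1 0 0 1.5 0 0 0;1 0 0 0 0 0 0;1 0 0 0 0 0 0"

```text
time_s: 22.63
position: [0.6091, 0.1382, 0.1463]
tool_rot: [[0.0, 1.0, -0.0], [1.0, -0.0, 0.0], [0.0, -0.0, -1.0]]
ft_force: [0.3, -0.1, -3.5]
grip_width: 0.0298
```

arm_command --rows "1 0 0 1 0 0 0;1 0 0 0 0 0 0;1 0 0 0 0 0 0"

```text
time_s: 22.88
position: [0.6094, 0.1382, 0.1461]
tool_rot: [[0.0, 1.0, 0.001], [1.0, -0.0, 0.0], [0.0, 0.001, -1.0]]
ft_force: [-0.1, -0.3, 2.7]
grip_width: 0.0304
```

arm_command --rows "1 0 0 1 0 0 0;1 0 0 0 0 0 0;1 0 0 0 0 0 0"

```text
time_s: 23.13
position: [0.6097, 0.1381, 0.146]
tool_rot: [[0.0, 1.0, 0.003], [1.0, -0.0, -0.0], [-0.0, 0.003, -1.0]]
ft_force: [-0.4, -0.1, 9.7]
grip_width: 0.0301
```

Seated. Release, rise, retreat towards the robot.

arm_command --rows "0.8 0 0 0 0 0 0;0.5 0 0 0 0 0 0;0 0 0 0 0 0 0;0 0 0 0 0 0 0;0 0 0 -15 0 0 0"

```text
time_s: 23.55
position: [0.608, 0.1381, 0.1567]
tool_rot: [[0.001, 1.0, -0.006], [1.0, -0.001, -0.0], [-0.0, -0.006, -1.0]]
ft_force: [-0.2, -0.2, -0.2]
grip_width: 0.0769
```

arm_command --rows "0 0 0 -30 0 0 0;0 0 0 -35 0 0 0;0 0 -15 -10 0 0 0;0 10 -30 0 0 0 0;0 12 -35 0 0 0 0"

```text
time_s: 23.97
position: [0.5292, 0.1597, 0.2346]
tool_rot: [[0.002, 1.0, 0.002], [1.0, -0.002, 0.0], [0.0, 0.002, -1.0]]
ft_force: [0.3, 0.9, -0.2]
grip_width: 0.0852
```

arm_command --rows "0 12 -35 0 0 0 0;0 12 -35 0 0 0 0;0 12 -30 0 0 0 0;0 0 0 0 0 0 0;0 0 0 0 0 0 0"

```text
time_s: 24.38
position: [0.4283, 0.1967, 0.2349]
tool_rot: [[-0.001, 1.0, 0.001], [1.0, 0.001, 0.0], [0.0, 0.001, -1.0]]
ft_force: [1.0, 0.2, 0.3]
grip_width: 0.0854
```

```bash
python3 - <<'E'
from h import *
S=eyes.get_image("scene")[:,:,::-1]; T=eyes.get_image("top")[:,:,::-1]
cv2.imwrite("pics/T6.png",T);cv2.imwrite("pics/S6.png",S)
a=cv2.resize(S[130:340,190:400],(400,400),interpolation=2); b=cv2.resize(T[140:340,220:420],(400,400),interpolation=2); cv2.imwrite("pics/v6.png",np.hstack([a,b]))
s=readout.observe(); print(s["position"],s["ft_force"],s["grip_width"])
seats=dict(xl=(.6089,.138),l=(.6178,.0507),m=(.6268,-.0367),s=(.6358,-.1242))
for k,p in seats.items():
    u=proj("top",np.array([*p,H[k]+.011])); a,sa=cap(T,u[0],u[1]+1,int(11+3*(k in("xl","l"))),"top",.75); print(k,u.round(1),a.round(1),sa,(onz("top",*a,H[k]+.011)[:2]-p).round(4))
E
```

```text
[0.42993841 0.19610876 0.23449688] [ 0.11730692  0.75445444 -1.74703005] 0.08525444027555143
xl [245.8 178.8] [245.9 178.7] [238 170  17  18 249] [ 0.0001 -0.0001]
l [296.1 177.6] [296.2 177.1] [289 170  15  15 184] [ 0.0009 -0.0001]
m [343.8 175.2] [343.8 172.9] [337 166  14  16 178] [ 0.0044 -0.    ]
s [389.9 172.7] [390.  172.6] [385 168  11  10  94] [ 0.0003 -0.0003]
```

View pics/v6.png

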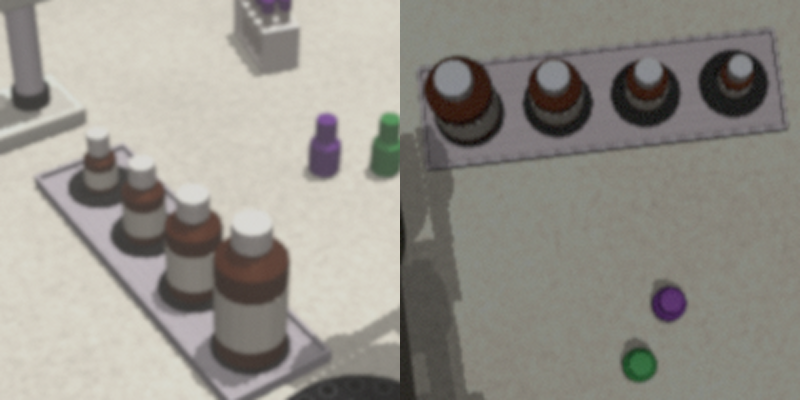

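```bash
python3 -c "
from rig import env; print(env.close_job())"
```

```text
the job is handed in; nothing more can be done
None
```

I stood all four bottles upright on the drip tray in size order. The smallest is on seat_4 next to the probe stand, then bottle_m on seat_3, bottle_l on seat_2 and bottle_xl on seat_1. I carried each one by its cap and lowered it until it touched the seat (about 8–10 N) before letting go. The job took about 24.5 s, and the rack and the green and purple look-alikes were not touched.

**Final check (top camera):** the xl, l and s caps are within 1 mm of their seat centres. The measurement for bottle_m gave +4.4 mm in x; its mask looked stretched, and by eye it is within about 1 mm.

**Disagreement between cameras:** they place the seats about 4 mm apart in y. I therefore judged centring only against seats seen in the same camera. In the last view all four stood on their seats with the gripper open and clear.

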